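# Clip the guard rail onto a toy display stand

### The arm

A 6-joint arm with a two-finger parallel gripper is mounted at the origin on the work surface. World frame = base frame: x ahead of the robot, y to its left, z up, the work surface at z = 0. Lengths are in mm, angles in rad, forces in N, time in s.
With the tool pointing down it reaches from about 300 to 850 mm from the base axis. Payload 5.4 kg.
Tool frame: the origin (TCP) lies between the finger pads; the fingertips stand 11 mm ahead of it and the grasp point (between the pads) lies 8 mm behind it; z points along the fingers, y is the line along which they close (so a half turn about z gives the same grasp; the last joint's range is limited). The gripper opens to 85 mm and grips with 20 to 120 N. Pads are 22 mm wide; open, the fingers measure 114 mm over their backs; the gripper's body (76 mm by 85 mm) begins 54 mm behind the grasp point. The pads swing forward as they close: fully open they stand 13 mm farther back than shut.
Start: joints at [-1.462, 0.158, 1.597, -0, 1.386, -0.21], TCP at [180.197, -546.018, 242.299] pointing down, gripper open.
Joint ranges: [-2.91, 2.91], [-0.94, 2.29], [0.18, 2.7], [-1.29, 4.43], [0.17, 2.64], [-3, 3]. Speed limits (rad/s): [2.57, 2.57, 3.14, 3.14, 3.14, 3.14].

### API

Orientations are given as a unit quaternion [x, y, z, w].
In Python, from station import r, kin, sensors, eyes gives the robot as it stands. Calls block until the motion is done:
- r.reach(position, orientation): joint-space move of the TCP to a pose.
- r.line_to(position, rate=150, rot=None, f_stop=None): straight line of the TCP; rot=None keeps the orientation; rate is the mean speed in mm/s. With f_stop (N) it stops when the force on the tool has changed by that much, and returns True; else False.
- r.move_j(angles): joint-space move.
- r.command_gripper(opening): finger opening in mm; the grip force is fixed at half the most; returns when the fingers have stopped.
- r.wait(seconds).
- kin.ik(position, orientation): joint angles nearest the present ones, or None.
- sensors.get_state(): the state.
- eyes.snapshot(name): name is "scene" or "top"; returns a dict with "img" (400x640x3 uint8, red, green, blue), "range_z" (400x640 float32, mm along the optical axis (not along the pixel's ray), 0 where there is no reading), "fx", "fy", "cx", "cy" (pixels), "rvec" (rotation vector, rad) and "tvec" (3), from world to camera coordinates, as OpenCV has them. Camera axes: x right, y down, z forward; pixel columns grow to the right and rows downward; lengths in mm; the calibration is good to about 2 mm. A picture is of the moment at which its call begins.
A pose or a line that the arm cannot do raises r.Unreachable and nothing moves.
- r.job_done(): hands the job in; it is judged then, once.
The state is a dict: "time": time; "qpos": joint angles; "qd": joint speeds; "joint_efforts": joint torques, N m; "position": TCP position; "eef_rot": TCP orientation; "wrist_force": force on the tool from outside, world axes, zero at the start; "wrist_torque": the same for the moment, N m; "gripper_width": finger opening in mm; "grasp_force": force on a finger pad.
Only numpy, scipy, OpenCV 4.12 (cv2) and the standard library are available. Lean on these libraries where they do the work, as an engineer would, in place of code of your own. Each camera call takes 0.05 s, during which the arm holds its last target. There are 200 camera calls.

### The job

Fit the loose guard rail to the front edge of the wooden display stand so the tin tractor cannot roll off: first tuck the rail's plain end into the closed socket, then press the other end down past the sprung jaw until its neck, between the two collars, sits fully home in the fork clip with the jaw closed over it, and let go. Press firmly but do not hammer or crush the thin clip, and leave the toys where they stand.

Things in the scene. Friction and masses are not known exactly. Their poses are not given: they have to be found in the camera images.
- stand: Fixed wooden display stand, 210 (its x) x 270 (its y) x 20 mm thick; origin at the centre of its underside, on the table, z up. Along its -x edge, the one farther from the robot, on a line parallel to y at x = -75 mm, stand two aluminium brackets: a closed socket towards -y and an open-topped fork clip towards +y. 40 mm of free height lies between the fitted rail's axis and the board.
- socket_mouth (a point): On the fitted rail's axis, in the mouth of the socket (stand x -75, y -72, z 60 mm); axes as the stand. Box-shaped pocket open only to +y: 23 mm deep to its back wall at -y, 20 mm wide, floor 8 mm below and closed roof (5 mm thick) 20 mm above this point, sides flared for 10 mm in front. A rail tilted 20 degrees, far end up, enters fully; a level one is blocked by the clip.
- seat (a point): Centre of the fitted rail's neck in the fork clip (stand x -75, y +60, z 60 mm); axes as the stand. The clip is 20 mm long in y: a floor 8 mm below this point, a fixed cheek at x = +8.5 mm that flares outwards above 10 mm, and the sprung jaw on the -x side. Cheek and jaw both end about 30 mm above the point.
- jaw_nose (a point): Centre of the rounded nose (radius 3 mm, 20 mm long in y) of the clip's sprung steel jaw. Closed, it lies 5 mm to -x of and 10.5 mm above the seat point, leaving 10.5 mm between nose and cheek; above it the jaw slopes outwards as a lead-in ramp.
- jaw (a joint): Jaw angle, rad: 0 closed, positive as it opens towards the stand's -x; hinge along the stand's y, 32 mm below and 14 mm to -x of the seat point. A spring shuts it (0.12 N m closed, plus 1.0 N m/rad). The rail opens it to about 0.12 in passing and it snaps back to 0 when the rail is home. Pushing the neck past it takes roughly 5 to 15 N downwards.
- rail: Loose aluminium rod, 16 mm in diameter, 196 mm long, along its own y axis, 0.08 to 0.17 kg; origin on its axis. Plain end at y = -91, other end at +105 mm. Collars, 24 mm in diameter, at y = 41 to 47 and 73 to 79 mm; between them the neck (16 mm in diameter). Balances at about y = +14 mm. Fitted, its y axis points along the stand's y axis.
- rail_plain (a point): Centre of the end face of the rail's plain end (rail y = -91 mm). Fitted, it lies about 19 mm inside the socket's mouth.
- rail_neck (a point): Point on the rail's axis midway between the two collars (rail y = +60 mm).
- rest: Fixed wooden rest on the table where the rail lies at the start: foot 60 (x) x 160 (y) x 10 mm with two V saddles 12 mm wide at y = -55 and +60 mm; origin at the centre of its underside. The rail lies level along its y axis, plain end to -y, axis 45 mm above the table, free for a grasp from above between the saddles.
- tractor: Bystander: tin toy tractor, 140 x 84 x 95 mm, loose on the rear half of the stand, lengthwise along the stand's y, its centre about 135 mm from the rail's line; origin under its centre.
- truck: Bystander: tin toy truck, 170 x 72 x 92 mm, loose on the table; origin under its centre.
- trailer: Bystander: tin toy trailer, 150 x 74 x 62 mm, loose on the table; origin under its centre.
Not all that is in view belongs to the job. What is meant by the rail is not green, and is the larger of those in its own colour.

How it is judged (in metres and radians):
On the way, in this order (a step that is already met when the one before it is completed fails the run):
1. the rail's plain end is at least 10 mm inside the socket (x of rail_plain in the frame of socket_mouth between -0.01 and 0.01 m and y of rail_plain in the frame of socket_mouth between -0.03 and -0.01 m and z of rail_plain in the frame of socket_mouth between -0.012 and 0.022 m), for 0.1 s.
2. the rail, its plain end in the socket, pushes the sprung jaw open (all of step 1 and value of joint jaw above 0.06 rad and contact force between rail and stand above 0.3 N), for 0.02 s.
At the end, for the whole second after the job is handed in: The rail's plain end is 10 mm or more inside the socket, its neck lies within 3 mm (sideways and in height) and 5 mm (lengthwise) of the seat point, it is parallel to the stand's y axis within 0.05 rad, the jaw is closed over it (below 0.035 rad), and the rail is released and at rest (all of step 1 and x of rail_neck in the frame of seat between -0.003 and 0.003 m and y of rail_neck in the frame of seat between -0.005 and 0.005 m and z of rail_neck in the frame of seat between -0.003 and 0.003 m and angle between the y axis of rail and the y axis of stand, either way round below 0.05 rad and value of joint jaw below 0.035 rad and linear speed of rail below 0.02 m/s); the robot touches nothing.
It fails at once if the tractor is moved by more than 20 mm (distance of tractor from where it was at the start of the episode above 0.02 m).
It fails at once if the truck is moved by more than 20 mm (distance of truck from where it was at the start of the episode above 0.02 m).
It fails at once if the trailer is moved by more than 20 mm (distance of trailer from where it was at the start of the episode above 0.02 m).
It fails at once if the rail is forced against the stand with more than 80 N (contact force between rail and stand above 80 N).
It also fails if it takes over 48 s, if anything falls off the work surface, if the arm or the gripper's body presses on something with over 40 N, if the wrist force passes 120 N, or if a joint passes its speed limit or range.

## Working session

There is one attempt and no reset: what is moved stays moved. The work goes in short steps, each a Python script; the robot and the scene stay as the last script left them, time stands still between calls to the robot, and variables do not carry over. Pictures are saved under pics/ and viewed, at most 10 in all, crops included, and the job is handed in when it is done.

```bash
ls; mkdir -p pics; cat > h.py <<'E'
import numpy as np, cv2
from station import r, kin, sensors, eyes
from scipy.spatial.transform import Rotation as R
def snap(n):
    s=eyes.snapshot(n); np.savez(f'{n}.npz',**s); return s
def world(s):
    z=s['range_z'].astype(float); v,u=np.mgrid[:400,:640]
    P=np.stack([(u-s['cx'])/s['fx']*z,(v-s['cy'])/s['fy']*z,z],-1)
    M=cv2.Rodrigues(np.array(s['rvec'],float))[0]
    W=(P-np.array(s['tvec']).ravel())@M
    W[z<=0]=np.nan
    return W
E
python3 - <<'E'
from h import *
for n in ('scene','top'):
    s=snap(n); cv2.imwrite(f'pics/{n}0.png',s['img'][...,::-1]); M=cv2.Rodrigues(np.array(s['rvec']))[0]
    print(n,s['fx'],-M.T@np.ravel(s['tvec']),M[2], sensors.get_state()['time'])
E
```

```text
pics
scene 479.0544749852569 [1055.29372638 -759.54645271 1074.57101793] [-0.4041809   0.55015462 -0.73073093] 0.05
top 467.9752190898537 [ 340.1664251     4.73796823 1596.88431345] [ 0.10986302 -0.01350782 -0.99385495] 0.1
```

View pics/scene0.png

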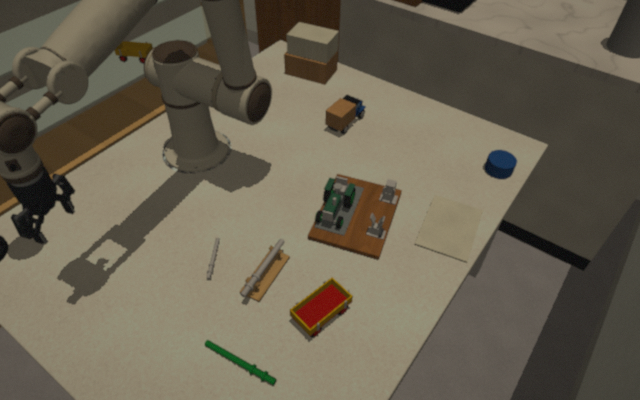

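View pics/top0.png

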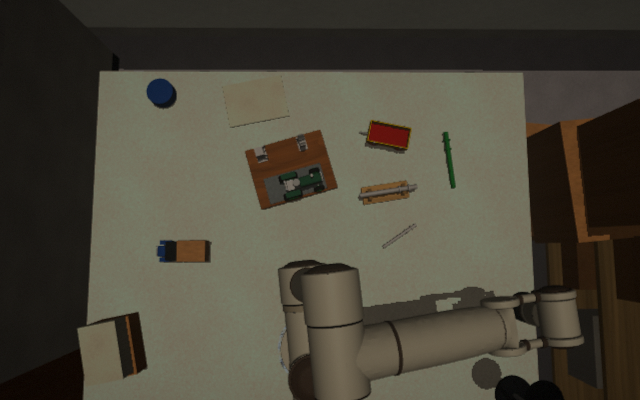

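The scene has three rod-like things: a grey rod with collars on the wooden rest (top 388,190; scene 264,268), a thinner, shorter grey rod (top 400,236; scene 213,258) and a green rod (top 449,160; scene 240,362). The one meant should be the grey rod on the rest, because it is not green and is the larger of the two grey ones. The stand is at top (290,168), with brackets at (262,153) and (302,143). I'll confirm in one enlarged crop and measure.

```bash
python3 - <<'E'
from h import *
S=dict(np.load('scene.npz')); T=dict(np.load('top.npz'))
a=cv2.resize(S['img'][165:310,200:420],None,fx=3.6,fy=3.6,interpolation=cv2.INTER_CUBIC)
cv2.imwrite('pics/crop1.png',cv2.convertScaleAbs(a[...,::-1],alpha=1.5))
b=cv2.resize(T['img'][120:215,235:435],None,fx=4,fy=4,interpolation=cv2.INTER_CUBIC)
cv2.imwrite('pics/crop2.png',cv2.convertScaleAbs(b[...,::-1],alpha=1.5))
for n,s in (('S',S),('T',T)):
    W=world(s); np.save(n+'W.npy',W)
W=np.load('TW.npy')
for u,v in [(388,190),(400,190),(375,192),(415,187),(262,153),(302,143),(320,150),(265,175),(388,160),(340,120)]: print(u,v,W[v,u].round(1),T['img'][v,u])
# stand top by height & colour
hsv=cv2.cvtColor(T['img'],cv2.COLOR_RGB2HSV); 
for n,s in (('S',S),('T',T)):
    W=np.load(n+'W.npy')
    print(n)
    box=(W[...,0]>450)&(W[...,0]<850)&(W[...,1]>-100)&(W[...,1]<300)
    m=box&(W[...,2]>12)&(W[...,2]<28)
    k,l,st,c=cv2.connectedComponentsWithStats(m.astype(np.uint8)); i=1+st[1:,4].argmax()
    P=W[l==i]; print('stand',len(P),np.median(P[:,2]),cv2.minAreaRect(P[:,:2].astype(np.float32)))
    # rail
    m=(W[...,0]>350)&(W[...,0]<650)&(W[...,1]>-350)&(W[...,1]<0)&(W[...,2]>38)&(W[...,2]<70)
    k,l,st,c=cv2.connectedComponentsWithStats(m.astype(np.uint8),connectivity=8)
    for i in range(1,k):
        if st[i,4]>30: P=W[l==i]; print(st[i],P.mean(0).round(1),np.percentile(P[:,2],[5,50,95]).round(1),cv2.minAreaRect(P[:,:2].astype(np.float32)))
E
```

```text
388 190 [ 522.4 -249.6   46.8] [106  99  88]
400 190 [ 521.4 -288.2   55.3] [92 83 74]
375 192 [ 515.5 -205.8   48.5] [106  99  88]
415 187 [ 532.7 -340.6   45.8] [93 86 76]
262 153 [638.9 167.8  89. ] [113 104  93]
302 143 [674.1  37.4  81.2] [67 62 55]
320 150 [662.2 -22.9  25.8] [72 41 18]
265 175 [577.1 164.5  16.5] [76 44 21]
388 160 [ 633.3 -259.7   -3.5] [118 113  96]
340 120 [773.8 -93.3   1.3] [116 117  97]
S
stand 3558 18.939478974517844 ((601.0480346679688, 71.85655975341797), (209.51580810546875, 277.3060302734375), 16.161165237426758)
[315 211  21  11 113] [550.9 -26.5  53.8] [40.7 53.6 68.1] ((551.0957641601562, -19.393125534057617), (56.49615478515625, 36.51444625854492), 6.398770809173584)
[335 217   8  10  52] [593.9 -12.   48.5] [39.5 48.6 55.5] ((592.60888671875, -10.54161262512207), (18.69867515563965, 21.494394302368164), 46.00919723510742)
[241 239  44  59 504] [ 524.3 -260.2   48.7] [41.5 49.1 54.3] ((520.9102172851562, -253.33438110351562), (36.633113861083984, 196.2373504638672), 8.797674179077148)
T
stand 3669 20.37350744939908 ((597.9432373046875, 76.23915100097656), (210.80322265625, 270.2766418457031), 16.543102264404297)
[360 183  58  17 332] [ 519.3 -251.4   50. ] [42.3 50.  57.3] ((519.6109619140625, -251.2923583984375), (35.46882247924805, 196.07081604003906), 9.573402404785156)
[314 185  11   7  52] [529.1 -19.2  50.4] [40.4 51.4 58.1] ((530.90966796875, -18.720577239990234), (18.744260787963867, 34.320980072021484), 15.783655166625977)
```

View pics/crop1.png

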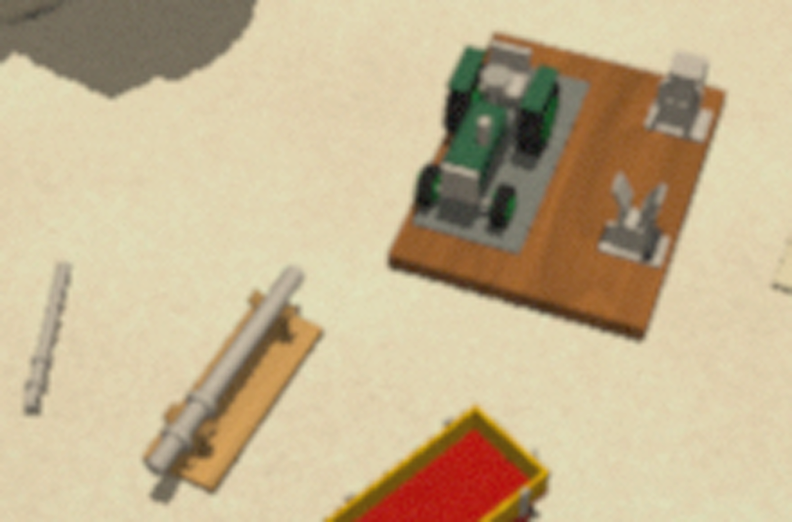

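View pics/crop2.png

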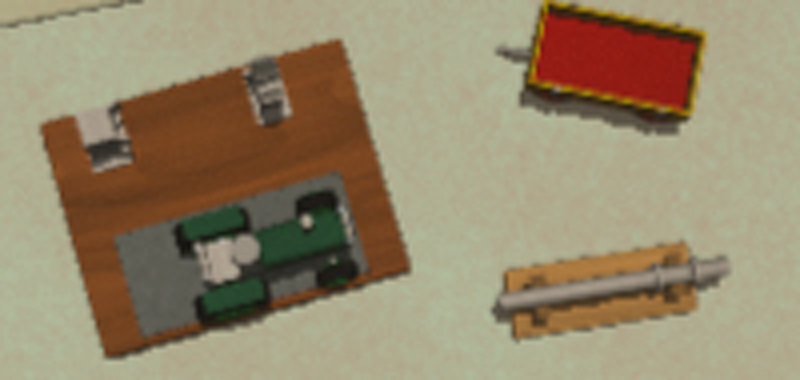

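The enlarged crops confirm the rail is the collared grey rod on the rest; its collared end is at crop2 (690,270) on the right, and its plain end at (505,305) on the left. The other grey rod is clearly smaller. The closed socket is the left bracket (105,125) and the fork clip the right one (268,90), so the stand's +y points to the right, towards world -y. Next I'll refine the rail and stand positions and check reach.

```bash
cat >> h.py <<'E'
def cast(s,uv,z):
    M=cv2.Rodrigues(np.array(s['rvec'],float))[0]; C=-M.T@np.ravel(s['tvec'])
    uv=np.asarray(uv,float).reshape(-1,2)
    d=np.c_[(uv[:,0]-s['cx'])/s['fx'],(uv[:,1]-s['cy'])/s['fy'],np.ones(len(uv))]@M
    return C+d*((z-C[2])/d[:,2])[:,None]
def proj(s,P): return cv2.projectPoints(np.asarray(P,float).reshape(-1,3),s['rvec'],s['tvec'],np.array([[s['fx'],0,s['cx']],[0,s['fy'],s['cy']],[0,0,1.]]),None)[0][:,0]
E
python3 - <<'E'
from h import *
for n in ('scene','top'):
    s=dict(np.load(n+'.npz')); W=np.load(n[0].upper()+'W.npy'); hsv=cv2.cvtColor(s['img'],cv2.COLOR_RGB2HSV)
    print(n)
    # rail: grey & z
    m=(abs(W[...,0]-520)<70)&(abs(W[...,1]+252)<125)&(W[...,2]>36)&(hsv[...,1]<80)
    k,l,st,_=cv2.connectedComponentsWithStats(m.astype(np.uint8)); i=1+st[1:,4].argmax(); v,u=np.where(l==i)
    P=cast(s,np.c_[u,v],45)[:,:2]
    f=cv2.fitLine(P.astype(np.float32),cv2.DIST_HUBER,0,.01,.01).ravel(); d=f[:2]*-np.sign(f[1]); t=(P-f[2:])@d
    print('rail n',len(P),'dir',d,np.degrees(np.arctan2(d[0],-d[1])),'ends',f[2:]+d*t.min(),f[2:]+d*t.max(),t.max()-t.min())
    # stand: wood hue
    w=(hsv[...,0]<20)&(hsv[...,1]>110)&(abs(W[...,0]-600)<180)&(abs(W[...,1]-75)<170)&(W[...,2]>12)&(W[...,2]<30)
    w=cv2.morphologyEx(w.astype(np.uint8),cv2.MORPH_OPEN,np.ones((3,3)))
    k,l,st,_=cv2.connectedComponentsWithStats(w); i=1+st[1:,4].argmax(); v,u=np.where(l==i)
    print('stand',cv2.minAreaRect(cast(s,np.c_[u,v],20)[:,:2].astype(np.float32)))
    # bracket tops
    for a,b,nm in ((100,220,'socket'),(-20,90,'fork')):
        m=(W[...,0]>610)&(W[...,0]<740)&(W[...,1]>a)&(W[...,1]<b)
        for z0,z1 in ((40,70),(70,100)):
            q=W[m&(W[...,2]>z0)&(W[...,2]<z1)]; print(nm,z0,len(q),q.mean(0).round(1),q.min(0).round(0),q.max(0).round(0))
print(sensors.get_state()['gripper_width'])
E
```

```text
scene
rail n 415 dir [ 0.15944275 -0.9872072 ] 9.174553 ends [ 504.69541355 -153.48450889] [ 536.82656694 -352.42804585] 201.5215672407553
stand ((601.1790161132812, 68.43429565429688), (206.56521606445312, 272.5621032714844), 16.597095489501953)
socket 40 94 [649.5 168.7  53.1] [637. 150.  40.] [671. 193.  68.]
socket 70 96 [649.  171.7  81.5] [632. 147.  70.] [672. 192.  88.]
fork 40 81 [689.3  31.3  53.9] [674.  23.  41.] [704.  47.  70.]
fork 70 75 [687.5  34.2  80.8] [665.  20.  70.] [707.  51.  92.]
top
rail n 267 dir [ 0.16118741 -0.9869238 ] 9.275825 ends [ 504.47284528 -154.99695949] [ 536.03604349 -348.25319386] 195.81677092691743
stand ((597.6705322265625, 76.7277603149414), (208.73593139648438, 267.79937744140625), 16.395118713378906)
socket 40 26 [639.5 170.1  55. ] [628. 154.  40.] [666. 188.  70.]
socket 70 89 [645.1 176.7  83.7] [628. 153.  72.] [667. 194.  95.]
fork 40 27 [684.2  40.3  51.7] [669.  28.  40.] [694.  52.  69.]
fork 70 50 [686.8  40.3  83.1] [665.  27.  70.] [703.  54.  98.]
85.36575534349087
```

```bash
cat >> h.py <<'E'
YR,YS=np.radians(9.22),np.radians(16.45)
def axes(yaw): return np.array([-np.cos(yaw),-np.sin(yaw),0]),np.array([np.sin(yaw),-np.cos(yaw),0])
G=24.  # grasp at rail y
def rot(yaw,tilt=0,flip=False):
    x,y=axes(yaw); X=y*np.cos(tilt)+np.array([0,0,np.sin(tilt)]); Y=-x
    if np.cross(X,Y)[2]>0: Y=-Y
    Z=np.cross(X,Y)
    if flip: X,Y=-X,-Y
    return np.c_[X,Y,Z]
def tcp(stand,d,zp,tilt,dx=0,flip=False,yaw=YS):
    """TCP pose for plain end d inside socket at height zp rel. to mouth"""
    x,y=axes(yaw); O=np.array([stand[0],stand[1],0])
    plain=O+(-75+dx)*x+(-72-d)*y+np.array([0,0,60+zp])
    M=rot(yaw,tilt,flip); ax=M[:,0]*(-1 if flip else 1)
    p=plain+(91+G)*ax+8*M[:,2]
    return p,R.from_matrix(M).as_quat()
ST=np.array([598.5,75.])
E
python3 - <<'E'
from h import *
c=np.array([520.4,-252.3,0])+17*axes(YR)[1]
for fl in (0,1):
    q=R.from_matrix(rot(YR,0,fl)).as_quat()
    print(fl,kin.ik(c+[0,0,37],q),kin.ik(c+[0,0,150],q))
    for d,z,t in ((-40,60,20),(-30,2,20),(14,2,20),(19,0,0)):
        print(kin.ik(*tcp(ST,d,z,np.radians(t),flip=fl)))
E
```

```text
0 [-6.80334985e-01  4.33206759e-01  1.69887666e+00 -4.44089210e-16
  1.00950924e+00  2.30033831e+00] [-6.80334985e-01  2.77144741e-01  1.64743576e+00 -4.44089210e-16
  1.21701215e+00  2.30033831e+00]
[-0.00401767  0.50213059  1.38670642 -0.3632671   1.17331827  2.97901768]
None
None
[-6.92414606e-02  6.15257543e-01  1.40071006e+00 -4.44089210e-16
  1.12562505e+00  2.78524453e+00]
1 [-6.80334985e-01  4.33206759e-01  1.69887666e+00 -4.44089210e-16
  1.00950924e+00 -8.41254343e-01] [-6.80334985e-01  2.77144741e-01  1.64743576e+00 -4.44089210e-16
  1.21701215e+00 -8.41254343e-01]
[-0.00401767  0.50213059  1.38670642 -0.3632671   1.17331827 -0.16257498]
[ 0.01045685  0.56639551  1.41955569 -0.38065177  1.08773794 -0.10965355]
[ 0.07503321  0.55980588  1.4291249  -0.38316006  1.1069885  -0.04683707]
[-6.92414606e-02  6.15257543e-01  1.40071006e+00 -4.44089210e-16
  1.12562505e+00 -3.56348123e-01]
```

Use the flipped orientation. Next: grasp, lift, hover in front of the socket, and look.

```bash
python3 - <<'E'
from h import *
c=np.array([520.4,-252.3,0])+17*axes(YR)[1]
q=R.from_matrix(rot(YR,0,True)).as_quat()
r.reach(c+[0,0,150],q)
r.line_to(c+[0,0,60],rate=150)
print('stop',r.line_to(c+[0,0,37],rate=60,f_stop=15))
r.command_gripper(10)
s=sensors.get_state(); print('grip',s['gripper_width'],s['grasp_force'],s['wrist_force'],s['time'])
r.line_to(c+[0,0,140],rate=120)
s=sensors.get_state(); print('lift',s['gripper_width'],s['grasp_force'],s['wrist_force'],s['wrist_torque'])
r.reach(*tcp(ST,-45,60,np.radians(20),flip=True))
s=sensors.get_state(); print(s['gripper_width'],s['time'])
for n in ('scene','top'):
    s=snap(n)
    if n=='scene': u,v=proj(s,[675,100,80])[0].astype(int); x0=u-95;y0=v-75
    else: u,v=proj(s,[675,80,80])[0].astype(int);x0=u-95;y0=v-75
    cv2.imwrite(f'pics/{n}1.png',cv2.convertScaleAbs(cv2.resize(s['img'][max(y0,0):y0+150,x0:x0+190],None,fx=4,fy=4,interpolation=cv2.INTER_CUBIC)[...,::-1],alpha=1.5)); print(n,x0,y0)
E
```

```text
stop False
grip 13.997170717728812 58.341845870018005 [-7.34929461 -1.52448527  5.29339852] 3.6833
lift 14.084467557278924 58.412901163101196 [-0.88194851  0.53723952 -0.8845557 ] [0.00930717 0.01229825 0.03489169]
13.949416726646175 5.9583
scene 290 128
top 194 67
```

View pics/scene1.png

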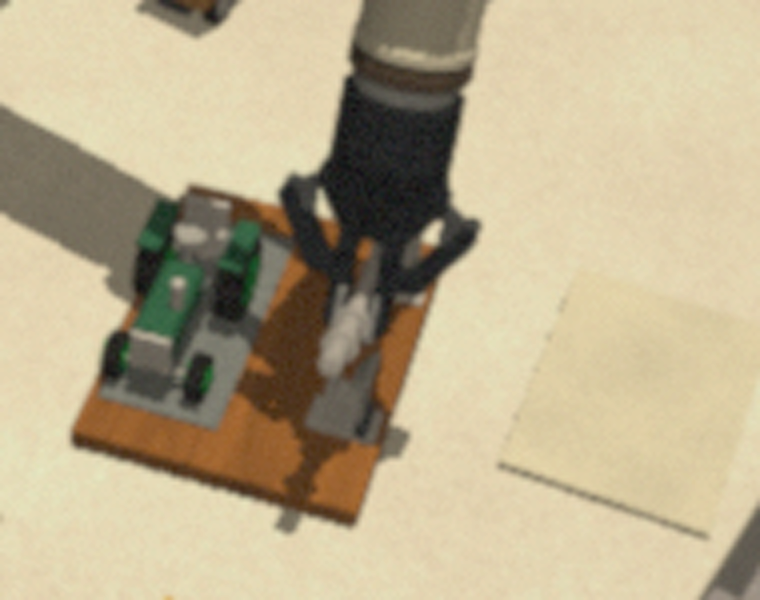

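View pics/top1.png

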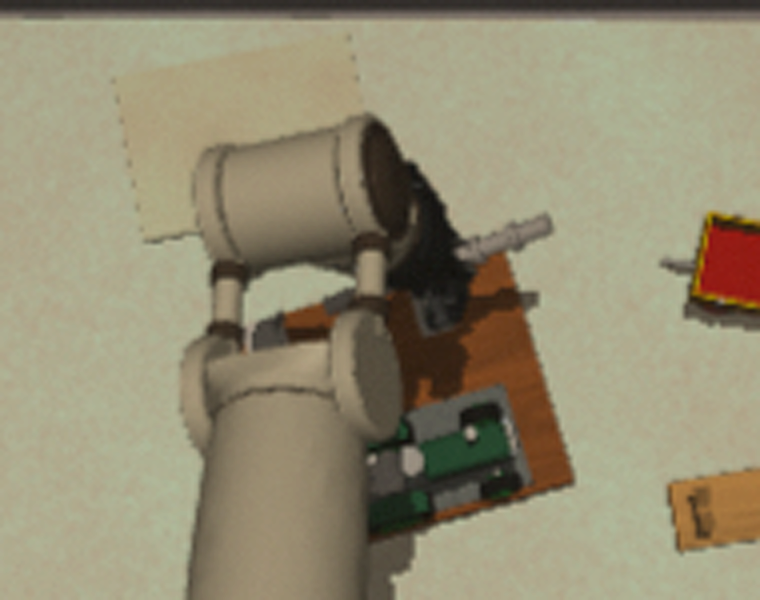

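The views show the rail held at about 20° with its collared end up: the end is near scene (373,219) and top (331,122). The arm hides the plain end and the socket in the top view. I'll compare those rail end pixels with the prediction, and refine the bracket pose from the initial images.

```bash
python3 - <<'E'
from h import *
st=sensors.get_state(); M=R.from_quat(st['eef_rot']).as_matrix(); ax=-M[:,0]; g=np.array(st['position'])-8*M[:,2]
pt=lambda y,dz=0: g+(y-G)*ax-dz*M[:,2]
for n in ('scene','top'):
    s=dict(np.load(n+'.npz')); W=world(s); hsv=cv2.cvtColor(s['img'],cv2.COLOR_RGB2HSV)
    print(n,'pred end',proj(s,pt(105)),'collars',proj(s,[pt(44),pt(76)]).ravel())
    D=W-g; t=D@ax; d=np.linalg.norm(D-t[...,None]*ax,axis=-1)
    m=(t>13)&(t<100)&(d<25)&(hsv[...,1]<80)&(hsv[...,2]>60)&np.isfinite(t)
    k,l,stt,_=cv2.connectedComponentsWithStats(m.astype(np.uint8)); i=1+stt[1:,4].argmax(); v,u=np.where(l==i)
    uv=np.c_[u,v].astype(float); a,b=proj(s,[pt(40),pt(105)]); e=(b-a)/np.linalg.norm(b-a); nn=np.array([-e[1],e[0]])
    w=(uv-a)@e; o=(uv-a)@nn; mm=65/np.linalg.norm(b-a)
    print(len(u),'mm/px along',mm,'end over pred px',w.max()-np.linalg.norm(b-a),'lateral vs along fit (px)',np.polyfit(w,o,1),'mean',o.mean(), 'nn world scale')
    P=W[l==i]; f=cv2.fitLine(P.astype(np.float32),cv2.DIST_HUBER,0,.01,.01).ravel(); dd=f[:3]*np.sign(f[:3]@ax)
    print('3d dir',dd,'ax',ax,'off',((f[3:]-g)-((f[3:]-g)@ax)*ax).round(1), 't range',t[l==i].min(),t[l==i].max())
# bracket footprints relative to predicted in initial images: reload not possible -> check stand yaw only
E
```

```text
scene pred end [[371.77014758 218.60793403]] collars [377.04591909 208.04891197 374.33544481 213.47370294]
137 mm/px along 5.182272343422224 end over pred px 2.9316509074265777 lateral vs along fit (px) [ 0.02038057 -1.08610264] mean -0.9704495987167825 nn world scale
3d dir [ 0.24349198 -0.93027246  0.27441737] ax [ 0.2640026  -0.90183503  0.34204708] off [2.6 2.2 3.8] t range 18.411913057073328 84.84123367924899
top pred end [[331.77857046 122.75992377]] collars [313.90902326 129.4871343  323.22727055 125.97916565]
111 mm/px along 3.197354144004036 end over pred px -0.46090875387089625 lateral vs along fit (px) [ 0.03964996 -1.01787103] mean -0.6522413794844557 nn world scale
3d dir [ 0.23579611 -0.92139798  0.30891103] ax [ 0.2640026  -0.90183503  0.34204708] off [-0.6  2.4  6.8] t range 13.00642015981434 79.92013128753415
```

```bash
python3 - <<'E'
from h import *
for n in ('top','scene'):
    s=dict(np.load(n+'.npz')); img=cv2.imread(f'pics/{n}0.png')[...,::-1].astype(float)
    k=img[...,0]/(img[...,2]+1)   # red/blue: wood high, table low
    x,y=axes(YS); O=np.array([*ST,20.])
    for nm,fix,var,off in (('-x edge',-x,y,105),('+x edge',x,y,105),('-y edge',-y,x,135),('+y edge',y,x,135)):
        pts=[]
        for a in np.linspace(-80,80,41):
            t=np.arange(-18,18.1,.5); P=O+fix*(off+t)[:,None]+var*a
            uv=proj(s,P).astype(np.float32)
            f=cv2.remap(k.astype(np.float32),uv[:,0],uv[:,1],cv2.INTER_LINEAR).ravel()
            lo,hi=f[-8:].mean(),f[:8].mean()
            if hi-lo<.5: continue
            i=np.where(f<(lo+hi)/2)[0]
            if len(i): pts.append((a,t[i[0]]))
        p=np.array(pts)
        if len(p)>8:
            c=np.polyfit(p[:,0],p[:,1],1); print(n,nm,len(p),'outward err med %.2f'%np.median(p[:,1]),'slope deg %.2f'%np.degrees(c[0]))
E
```

```text
top -x edge 30 outward err med -1.00 slope deg 0.60
top -y edge 41 outward err med 0.50 slope deg 0.05
top +y edge 41 outward err med -4.00 slope deg -0.13
scene -x edge 27 outward err med -1.50 slope deg 0.09
scene -y edge 29 outward err med -7.00 slope deg 0.24
scene +y edge 41 outward err med 10.00 slope deg -0.49
```

```bash
cat >> h.py <<'E'
_x,_y=axes(YS); ST=ST+2*_x[:2]-1.3*_y[:2]
def F():
    s=sensors.get_state(); f=np.array(s['wrist_force']); return np.array([f@_x,f@_y,f[2]]).round(1),s['time'],s['gripper_width']
def go(d,zp,deg,dx=0,rate=30,f=None):
    p,q=tcp(ST,d,zp,np.radians(deg),dx,True); h=r.line_to(p,rate=rate,rot=q,f_stop=f)
    a=np.array(sensors.get_state()['position']); e=a-p; print((d,zp,deg,dx),'hit' if h else 'ok',F(),'err',(e@_x).round(1),(e@_y).round(1),e[2].round(1)); return h
E
python3 - <<'E'
from h import *
print(F())
go(-30,20,20,rate=80); go(-25,2,20,rate=50)
if not go(0,2,20,f=6):
    if not go(11,2,20,rate=20,f=6):
        for dx in (6,-6):
            go(11,2,20,dx,rate=8,f=5); go(11,2,20,0,rate=20)
E
```

```text
(array([ 0.2, -0.1,  0.3]), 6.0583, 14.341979189611521)
(-30, 20, 20, 0) ok (array([-0.8,  1.2, -0.2]), 6.75, 14.004686686959829) err -0.2 -0.1 0.1
(-25, 2, 20, 0) ok (array([ 1.8,  1.3, 19.3]), 7.275, 14.015323211615476) err -4.3 2.4 6.9
(0, 2, 20, 0) hit (array([2.4, 1. , 5.5]), 7.5667, 14.109777668318742) err -3.9 27.3 7.7
```

The fingertips came down on the clip top: with the plain end 25 mm short of the socket, the grasp lies above the clip. I'll back off, check the rail did not shift in the grip, and use a sloping entry path.

```bash
python3 - <<'E'
from h import *
st=sensors.get_state(); p=np.array(st['position']); r.line_to(p+[0,0,30],rate=60)
go(-45,60,20,rate=100)
st=sensors.get_state(); M=R.from_quat(st['eef_rot']).as_matrix(); ax=-M[:,0]; g=np.array(st['position'])-8*M[:,2]
pt=lambda y: g+(y-G)*ax
for n in ('scene','top'):
    old=cv2.imread(f'pics/{n}1.png'); s=snap(n); W=world(s); hsv=cv2.cvtColor(s['img'],cv2.COLOR_RGB2HSV)
    D=W-g; t=D@ax; d=np.linalg.norm(D-t[...,None]*ax,axis=-1)
    m=(t>13)&(t<100)&(d<25)&(hsv[...,1]<80)&(hsv[...,2]>60)&np.isfinite(t)
    k,l,stt,_=cv2.connectedComponentsWithStats(m.astype(np.uint8)); i=1+stt[1:,4].argmax(); v,u=np.where(l==i)
    uv=np.c_[u,v].astype(float); a,b=proj(s,[pt(40),pt(105)]); e=(b-a)/np.linalg.norm(b-a); nn=np.array([-e[1],e[0]])
    w=(uv-a)@e; o=(uv-a)@nn
    print(n,len(u),'end px',w.max()-np.linalg.norm(b-a),np.polyfit(w,o,1),o.mean())
    x0,y0=(290,128) if n=='scene' else (194,67)
    cv2.imwrite(f'pics/{n}2.png',cv2.convertScaleAbs(cv2.resize(s['img'][y0:y0+150,x0:x0+190],None,fx=4,fy=4,interpolation=cv2.INTER_CUBIC)[...,::-1],alpha=1.5))
E
```

```text
(-45, 60, 20, 0) ok (array([-0. ,  0.4, -1.6]), 8.6667, 14.201942457156253) err -0.2 0.5 0.5
scene 141 end px 2.897475506225865 [ 0.02451024 -1.07506378] -0.9396072257678149
top 111 end px -0.3151203522652004 [ 0.03920276 -0.79746359] -0.42439274948158406
```

```bash
python3 - <<'E'
from h import *
go(-25,22,20,rate=100); go(-6,12,20,f=6) or go(0,9,20,rate=20,f=6) or go(5,5.5,20,rate=20,f=6) or go(11,4,20,rate=20,f=6)
E
```

```text
(-25, 22, 20, 0) ok (array([ 0.2,  0.6, -0.5]), 9.35, 14.080378236560438) err 0.1 -0.3 -0.5
(-6, 12, 20, 0) ok (array([-0.3, -0.6, -1.3]), 10.2167, 14.000056074908047) err -0.1 0.1 0.1
(0, 9, 20, 0) ok (array([-0.7, -0.4,  0.1]), 10.7, 13.940704783301198) err 0.0 -0.1 -0.1
(5, 5.5, 20, 0) ok (array([ 0.3, -0.1, -1.1]), 11.1583, 14.063982948356088) err 0.1 -0.1 -0.1
(11, 4, 20, 0) ok (array([ 0. , -0.3, -0.7]), 11.6167, 14.260765570461242) err 0.0 -0.2 -0.0
```

Entering without contact. Next I'll probe the side walls, then the back wall and floor.

```bash
python3 - <<'E'
from h import *
for dx in (5,-5):
    go(11,4,20,dx,rate=6,f=4); go(11,4,20,0,rate=20)
go(17,3.5,20,rate=15,f=6); go(24,3.5,20,rate=8,f=5); go(14,3.5,20,rate=20)
go(14,-4,20,rate=6,f=4); go(14,3,20,rate=20)
E
```

```text
(11, 4, 20, 5) hit (array([-3.5,  1.5, -0.5]), 12.3083, 13.873780006681647) err -1.9 0.1 0.2
(11, 4, 20, 0) ok (array([ 0.1,  0.4, -1.2]), 12.65, 13.9416623639472) err 0.5 -0.2 -0.7
(11, 4, 20, -5) ok (array([ 3.6,  0.3, -0.2]), 13.6333, 14.096841722819502) err 0.4 0.2 -0.2
(11, 4, 20, 0) ok (array([-0.2,  0.4, -1. ]), 14.0333, 13.83427844278565) err -0.5 -0.2 0.4
(17, 3.5, 20, 0) ok (array([-0. , -0. , -1.5]), 14.5833, 14.006818143207324) err -0.0 -0.1 -0.1
(24, 3.5, 20, 0) hit (array([-0.4,  3.1, -0.1]), 15.125, 14.23794538184214) err 0.2 4.7 -0.0
(14, 3.5, 20, 0) ok (array([-0.9,  0.1, -1.9]), 15.5667, 13.682624078061552) err 0.2 0.0 -0.3
(14, -4, 20, 0) hit (array([-0.3,  1.1,  2.1]), 16.7417, 13.829103942226057) err -0.2 0.6 0.5
(14, 3, 20, 0) ok (array([-1. ,  0.1, -1.7]), 17.25, 14.625123948084497) err 0.3 -0.1 -0.3
```

```bash
cat >> h.py <<'E'
def step(deg,zt,dx=-.75,rate=25,f=25):
    t=np.radians(deg); return go(151*np.cos(t)-132+10*np.sin(t)-1.1,zt-2.6,deg,dx,rate,f)
E
python3 - <<'E'
from h import *
step(20,2,f=8) or step(17,1.5,f=8) or step(14.5,1.5,f=8) or step(12,1.2,f=12) or step(10,1,f=15) or step(8,.8,f=20)
E
```

```text
(np.float64(12.213787171928873), -0.6000000000000001, 20, -0.75) ok (array([ 0.4, -0.1,  0.4]), 17.5667, 14.2238147359331) err 0.1 0.0 -0.3
(np.float64(14.22573519764571), -1.1, 17, -0.75) ok (array([1. , 0.7, 0. ]), 17.975, 14.080712826668439) err 0.0 0.3 0.1
(np.float64(15.594093737638678), -1.1, 14.5, -0.75) ok (array([ 0.5,  0.3, -0.1]), 18.325, 14.103427137740736) err 0.0 0.2 0.1
(np.float64(16.679404618982264), -1.4000000000000001, 12, -0.75) ok (array([0.7, 1. , 1.1]), 18.6833, 14.020521363986319) err 0.0 0.1 0.1
(np.float64(17.342452481512726), -1.6, 10, -0.75) ok (array([0.6, 0.1, 0.5]), 19.0, 14.047049189199294) err 0.1 0.0 0.0
(np.float64(17.82220938957778), -1.8, 8, -0.75) ok (array([ 4.6, -1.4,  7.1]), 19.3167, 13.760511319958287) err 0.0 0.0 1.3
```

```bash
python3 - <<'E'
from h import *
for d,z in ((6,.6),(4,.3),(2,0),(0,0)):
    if step(d,z,rate=20,f=30): break
E
```

```text
(np.float64(18.118090833285805), -2.0, 6, -0.75) ok (array([ 8.7, -5.1, 22.3]), 19.675, 13.674033101893192) err -1.9 0.1 5.3
(np.float64(18.229736326674704), -2.3000000000000003, 4, -0.75) ok (array([3.5, 2.7, 3.8]), 20.0417, 14.353883805213103) err 0.1 0.7 0.7
(np.float64(18.157009846908476), -2.6, 2, -0.75) ok (array([-0.2, -0.7, -0. ]), 20.4083, 14.052004777729731) err -0.3 -0.4 -0.4
(np.float64(17.9), -2.6, 0, -0.75) ok (array([ 7.2, -5.1, 16.4]), 20.7583, 13.864563276173525) err -0.6 -0.8 2.9
```

The force peaked at 22 N, snapped through, and there is now solid floor contact at axis height of about 60 mm. I'll relieve the push, release, retreat, and look.

```bash
python3 - <<'E'
from h import *
r.wait(.3); print(F()); r.line_to(np.array(sensors.get_state()['position']),rate=20); print(F())
r.command_gripper(45); print(F())
p=np.array(sensors.get_state()['position']); r.line_to(p+[0,0,110],rate=120); print(F())
r.reach(p+[-150,-250,150],sensors.get_state()['eef_rot']); r.wait(.3)
x,y=axes(YS)
for n in ('scene','top'):
    s=snap(n); W=world(s); u,v=proj(s,[675,100,60])[0].astype(int)
    cv2.imwrite(f'pics/{n}3.png',cv2.convertScaleAbs(cv2.resize(s['img'][v-38:v+38,u-50:u+50],None,fx=7,fy=7,interpolation=cv2.INTER_CUBIC)[...,::-1],alpha=1.6)); 
    O=np.array([*ST,0.]); L=np.stack([(W-O)@x,(W-O)@y,W[...,2]],-1)
    for a,b in ((-60,35),(82,105)):
        m=(abs(L[...,0]+75)<20)&(L[...,1]>a)&(L[...,1]<b)&(L[...,2]>45)&(L[...,2]<85); print(n,a,m.sum(),L[m].mean(0).round(1),'max y',L[m][:,1].max().round(1) if m.any() else '')
print(F())
E
```

```text
(array([ 7.6, -4.3, 16.5]), 21.0583, 14.095211430357407)
(array([ 1. , -0.3,  3.4]), 21.3667, 13.934559831045055)
(array([-0.1,  0. , -0.2]), 21.7667, 45.39071641599437)
(array([ 0.4, -0.6, -0.6]), 22.8333, 45.185774849997884)
scene -60 149 [-79.  -15.8  65. ] max y 34.6
scene 82 38 [-79.   93.9  64.5] max y 103.7
top -60 133 [-76.5 -12.4  65.4] max y 34.9
top 82 30 [-76.2  93.   65.9] max y 102.8
(array([ 0.6,  1.4, -0.3]), 24.3667, 45.375139863706835)
```

View pics/scene3.png

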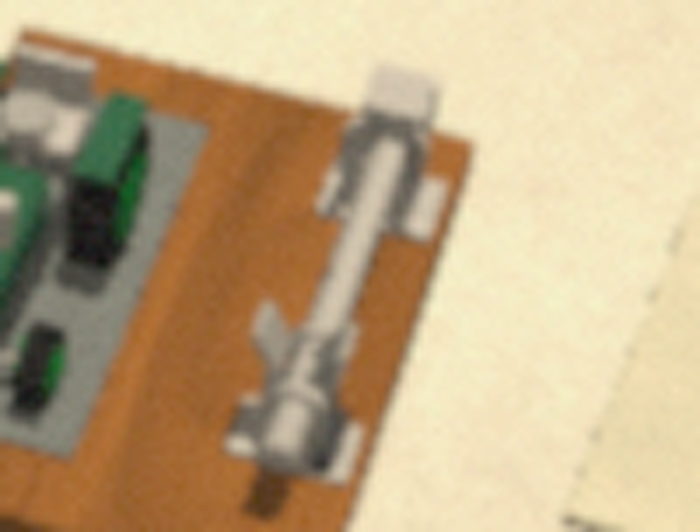

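View pics/top3.png

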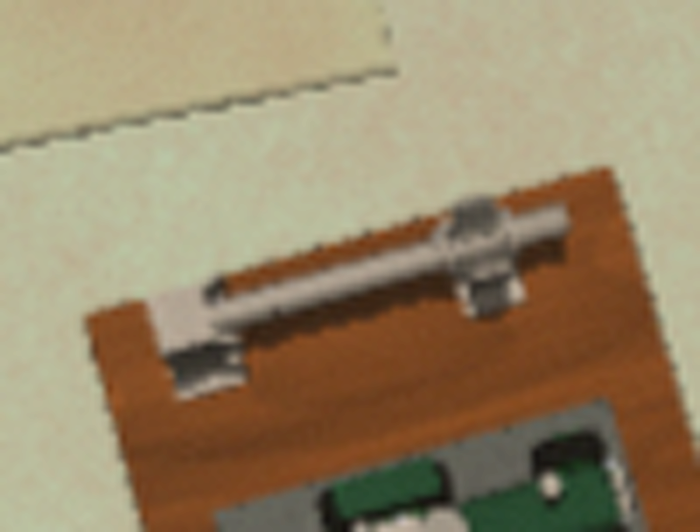

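The rail lies level (surface heights 65.4 and 65.9 mm at the two sections) with its plain end in the socket (top crop 215,315). The collars straddle the clip at (475,240), the jaw is upright over the neck, and the tractor shows no visible shift. Handing in.

```bash
python3 -c "
from h import *
print(r.job_done())"
```

```text
the job is handed in; nothing more can be done
None
```

The rail is fitted and released: plain end in the socket, neck seated level in the fork clip with the jaw looking closed over it. The job was handed in at about 24 s of 48, with no verdict returned; peak wrist-force reading was about 22 N at the jaw, and the fingertips briefly pressed the clip top (about 19 N) on the first approach.

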